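Clear the tape stand and hold its tension arm open for a new roll

TASK

The tape stand needs a fresh roll: slide the nearly finished roll of packing tape up off the stand's spindle and lay it in the white bowl, setting it down rather than dropping it. Then press the thumb pad of the spring lever at the front of the stand all the way down to its stop and keep it pressed there, so that the spring arm stays swung back while I fit the new roll: you finish while holding it down. Leave the full roll, the markers, the acrylic block, the mug and the pepper mill where they are, and do not upset the bowl.

Things in the scene. Friction and masses are not known exactly. Their poses are not given: they have to be found in the camera images.
- stand: Upright tape stand, fixed to the counter; place and yaw vary. Round dark steel base, 144 mm across, top face at z = 10 mm. Origin: on the counter under the spindle axis; z up; -x is its front, with the lever. A tongue of the base (to x = -103 mm, 46 mm wide) carries the pivot pin of the tension arm: along y at x = -80, z = 16 mm, between ears up to z = 24 mm.
- spindle_tip (a point): Top of the stand's upright steel spindle, on the axis, 74 mm above the counter. The spindle is 12 mm thick with a round 15 mm tip. The old roll's underside starts at 10 mm, so it must rise 64 mm to clear it.
- hub (a point): Black cross-shaped hub round the spindle's foot that centres the roll's core; point on the axis at its top, 46 mm above the counter; axes as the stand's. Two 4 mm plates crossing at right angles from z = 10 to 46 mm, reaching 36.5 mm from the axis at 45, 135, 225 and 315 degrees of the stand's frame. Between them (+x, +y, -y of the stand) a finger can reach down inside the core.
- old_roll: Nearly finished roll of brown packing tape on the spindle, a rigid ring, axis upright: 96 mm across, bore 77 mm (wall 9.5 mm), 48 mm tall, 0.1 to 0.18 kg. Origin: centre of its underside; z along the axis. At the start it rests on the stand's base (underside at 10, top at 58 mm), 2 mm play round the hub; the tension arm's rubber roller leans on it at the stand's front with about 6 N.
- bowl: White ceramic bowl, loose, 0.75 kg: rim 212 mm across, 60 mm high, wall 5 mm. Origin: centre of its underside; z up. Inner floor flat, 6 mm above the counter, about 110 mm across; then the wall slopes outward (inner diameter about 160 mm at 20 mm height, 188 mm at 40 mm).
- lever (a joint): Tension arm and thumb lever: one sprung crank on the pivot pin, in rad. 0: fully in, with no roll on (roller face 43 mm from the spindle axis); about 0.17: leaning on the old roll; 0.56: hard stop, thumb pad right down, arm clear of a full roll. Grows as the pad is pressed down; springs back if let go. Push needed on the pad: about 2 N at 0, 5 N at the stop. Counts as fully down above 0.50.
- pad (a point): Black ribbed thumb pad (solid lever_c0) at the lever's outer end, 36 mm (radially) by 40 mm, 5 mm thick, 68 mm from the pin. This point: centre of its top face; as the lever turns it lies, in front of the spindle axis and above the counter, 138 and 51 mm at lever 0 (face sloping up outward at 29 degrees), 143 and 40 mm at 0.17, 148 and 14 mm at the stop (nearly level).
- new_roll: Full roll of the same tape lying flat on the counter, diameter 112 mm, 48 mm tall; origin centre of underside. Leave alone.
- markers: Bundle of five capped markers in a steel clip, lying on its side, 136 mm long (x), 37 mm wide, about 32 mm high; origin at its underside, middle of the length. Leave alone.
- block: Clear acrylic block 75 x 50 x 22 mm lying flat; origin centre of underside. Leave alone.
- mug: Mug, 82 mm across, 95 mm high, handle at its +y; origin centre of underside. Leave alone.
- mill: Dark wooden pepper mill, 48 mm across, 108 mm high; origin centre of underside. Leave alone.
Mind the look-alikes: they are no part of the job. What is shaped like the old_roll but green or red is not meant.

How it is judged:
By the outcome, as a careful person would: the job done as asked, in the order asked, and still so for the second after the job is handed in, while the arm keeps its last pose, push and grip.
It also fails if it takes over 54 s, if anything falls off the work surface, if the arm or the gripper's body presses on something with over 40 N, if the wrist force passes 120 N, or if a joint passes its speed limit or range.

ROBOT

A 6-joint arm with a two-finger parallel gripper is mounted at the origin on the work surface. World frame = base frame: x ahead of the robot, y to its left, z up, the work surface at z = 0. Lengths are in m, angles in degrees, forces in N, time in s.
With the tool pointing down it reaches from about 0.375 to 0.9 m from the base axis. Payload 3.1 kg.
Tool frame: the origin (TCP) lies at the very end of the fingers, on their centre line; the grasp point (between the pads) lies 19 mm behind it; z points along the fingers, y is the direction in which the jaws open and shut (so a half turn about z gives the same grasp; the last joint's range is limited). The gripper opens to 87 mm and grips with 3 to 60 N. Pads are 19 mm wide; open, the fingers measure 117 mm over their backs; the gripper's body (75 mm by 190 mm) begins 51 mm behind the grasp point.
Start: joints at [-74.513, 30.224, 82.088, -0, 67.689, -10.227], TCP at [0.271, -0.563, 0.192] pointing down, gripper open.
Joint ranges: [-176.69, 176.69], [-43.24, 126.21], [12.49, 139.97], [-82, 262], [0, 151.66], [-163.58, 163.58]. Speed limits (degrees/s): [159.86, 159.86, 180, 180, 180, 180].

INTERFACE

Orientations are given as a 3x3 rotation matrix whose columns are the frame's x, y, z axes.
In Python, from rig import bot gives the robot as it stands. The module is installed in compiled form; this text tells all that it offers.
- The arm moves only by the tool play_rows, never from a script. Its argument "targets" is a list of rows, each a list of 7 numbers: the closure, from 0 (fully open) to 1 (shut), then the shift along the world's x, y, z in m, then the turn, a rotation vector about the world's x, y, z in rad. A call has 1 to 12 rows; each row shifts and turns the commanded pose from where the row before left it; what a row does not reach is not made up. A row lasts 1/8 s, in which the tool goes at most 62.5 mm and 10.7 degrees, less where a joint would pass 70% of its speed; a pose out of reach is approached as far as the arm can. A call with a gripper value outside its range is refused whole. The fingers move at their own pace and stop on an object; the grip force is fixed at half the most. Time passes only in rows, so rows that do not move let the fingers close. It gives the time, the measured TCP pose, the force and the opening at its end, in the units of the state.
- bot.read_state(): the state, without advancing time (a new reading comes with each control period).
- bot.capture(name): name is "side" or "top"; returns the picture (400x640x3 uint8, blue, green, red); there is no depth.
- bot.get_calibration(name): a dict with "fx", "fy", "cx", "cy" (pixels), "R" (3x3) and "t" (3): a world point X has camera coordinates R X + t. Camera axes: x right, y down, z forward; pixel columns grow to the right and rows downward; lengths in m; the calibration is good to about 2 mm. A picture is of the moment at which its call begins. get_calibration takes no time and is no camera call.
- bot.hand_in(): hands the job in, once; it reports no verdict.
The state is a dict: "time_s": time; "joint_positions": joint angles; "qvel": joint speeds; "tau": joint torques, N m; "position": TCP position; "tcp_rot": TCP orientation; "force": force on the tool from outside, world axes, zero at the start; "moment": the same for the moment, N m; "opening": opening from 0.0 (shut) to 1.0 (fully open).
Only numpy, scipy, OpenCV 4.12 (cv2) and the standard library are available. Lean on these libraries where they do the work, as an engineer would, in place of code of your own. Each camera call takes 0.05 s, during which the arm holds its last target. There are 200 camera calls.

## Working session

There is one attempt and no reset: what is moved stays moved. The work goes in short steps, Python scripts to look and compute and a tool call to move; the robot and the scene stay as the last step left them, time stands still between calls to the robot, and variables do not carry over. Pictures are saved under pics/ and viewed, about 8 in all and at most 12, crops included, and the job is handed in when it is done.

Besides the shell and the picture viewer there is one more tool, called after "Emit:" as name([rows], argument=value, ...), one row to a line, values as JSON. play_rows: Moves the arm, as the interface text tells. Its arguments: {"type":"object","properties":{"targets":{"type":"array","items":{"type":"array","items":{"type":"number"}}}},"required":["targets"]}

```bash
mkdir -p pics; python3 - <<'E'
from rig import bot
import cv2,numpy as np
for n in("side","top"):
    im=bot.capture(n);cv2.imwrite(f"pics/{n}0.png",im)
    c=bot.get_calibration(n);print(n,c["fx"],c["cx"],c["cy"],np.round(-np.array(c["R"]).T@np.array(c["t"]),3),np.round(c["R"],3).tolist())
s=bot.read_state();print(s["time_s"],s["position"],np.round(s["tcp_rot"],3).tolist(),s["force"])
E
```

```text
side 429.6288919664191 314.4192119650799 202.8625100995937 [0.27  0.933 0.733] [[-0.939, -0.343, -0.001], [-0.2, 0.551, -0.81], [0.279, -0.761, -0.586]]
top 397.6121318683175 318.82816641867527 199.08152429837796 [0.481 0.116 1.086] [[-0.007, -1.0, 0.014], [-0.993, 0.005, -0.12], [0.12, -0.015, -0.993]]
0.1 [ 0.27098261 -0.56237156  0.19145597] [[0.901, 0.434, -0.001], [0.434, -0.901, 0.002], [0.0, -0.002, -1.0]] [0.28584031 0.84732489 0.3066855 ]
```

View pics/side0.png

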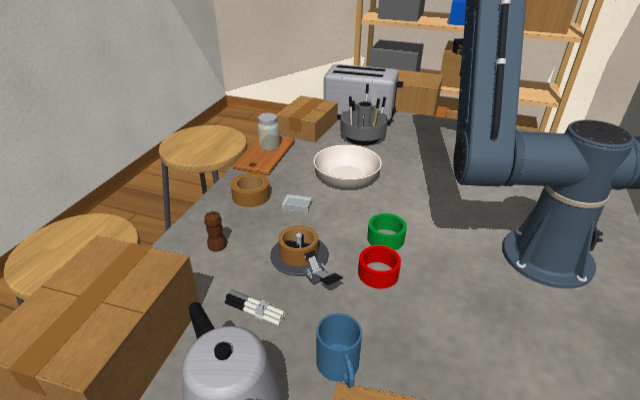

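View pics/top0.png

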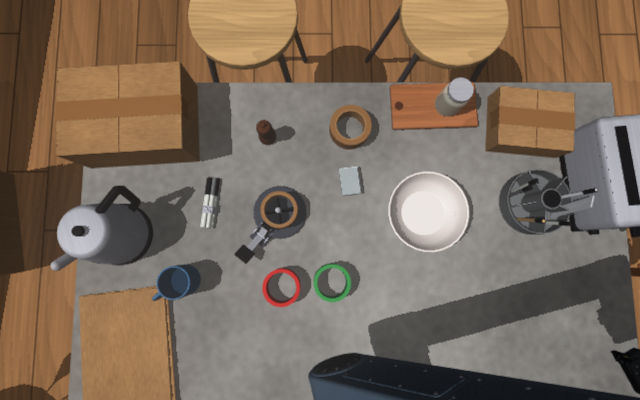

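```bash
cat > h.py <<'E'
from rig import bot
import cv2,numpy as np
def ray(n,px,z):
    c=bot.get_calibration(n);R=np.array(c["R"]);o=-R.T@np.array(c["t"])
    d=R.T@np.array([(px[0]-c["cx"])/c["fx"],(px[1]-c["cy"])/c["fy"],1]);return o+d*(z-o[2])/d[2]
def proj(n,X):
    c=bot.get_calibration(n);p=np.array(c["R"])@X+np.array(c["t"]);return np.array([c["fx"]*p[0]/p[2]+c["cx"],c["fy"]*p[1]/p[2]+c["cy"]])
def plane(n,pts,z): return np.array([ray(n,p,z)[:2] for p in pts])
def circ(P):
    A=np.c_[2*P,np.ones(len(P))];s=np.linalg.lstsq(A,(P**2).sum(1),rcond=None)[0];return s[:2],np.sqrt(s[2]+s[:2]@s[:2])
E
python3 - <<'E'
from h import *
t=cv2.imread("pics/top0.png");s=cv2.imread("pics/side0.png")
def big(im,x0,y0,x1,y1,k):return cv2.resize(im[y0:y1,x0:x1],None,fx=k,fy=k,interpolation=cv2.INTER_CUBIC)
a=big(t,228,170,328,270,4);b=big(s,260,215,360,315,4)
cv2.imwrite("pics/crop0.png",np.hstack([a,b]))
hsv=cv2.cvtColor(t,cv2.COLOR_BGR2HSV)
m=((hsv[...,0]>8)&(hsv[...,0]<22)&(hsv[...,1]>100)&(hsv[...,2]>60)).astype(np.uint8)
for nm,(x0,y0,x1,y1) in dict(old=(250,185,310,235),new=(325,100,378,150)).items():
    q=np.zeros_like(m);q[y0:y1,x0:x1]=m[y0:y1,x0:x1]
    c=max(cv2.findContours(q,0,1)[0],key=cv2.contourArea)[:,0]
    print(nm,c.min(0),c.max(0),circ(plane("top",c,.058 if nm=="old" else .048)))
w=((hsv[...,1]<40)&(hsv[...,2]>150)).astype(np.uint8);q=np.zeros_like(w);q[165:257,380:476]=w[165:257,380:476]
c=max(cv2.findContours(q,0,1)[0],key=cv2.contourArea)[:,0]
c=cv2.convexHull(c)[:,0];print("bowl",c.min(0),c.max(0),circ(plane("top",c,.06)))
E
```

```text
old [261 191] [297 227] (array([0.5788812 , 0.20428862]), np.float64(0.046819785122842246))
new [330 105] [371 146] (array([0.80590903, 0.01520637]), np.float64(0.056170126528560654))
bowl [380 170] [468 256] (array([ 0.56555192, -0.16362847]), np.float64(0.12012247536378834))
```

View pics/crop0.png

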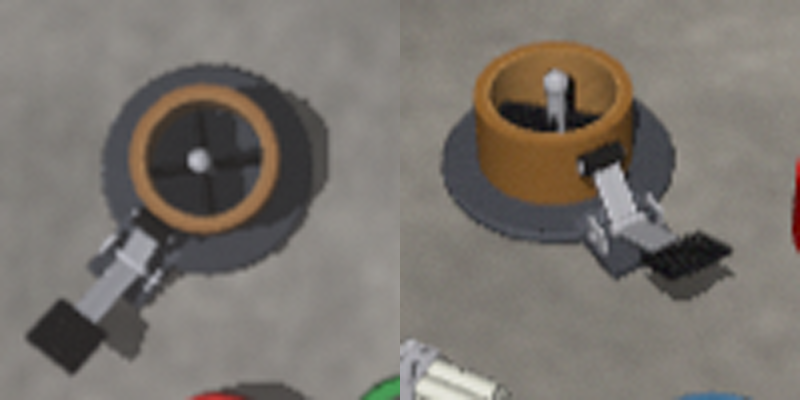

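Top crop: the brown ring at full-image (279,210), with spindle tip at (278,210) inside it and the lever in front, is the old roll. The other rings are the larger brown one at (351,126), which is the new roll lying on the counter, and the red (281,287) and green (332,283) look-alikes. The pad is at (245,254) in top and (332,278) in side.

```bash
python3 - <<'E'
from h import *
t=cv2.imread("pics/top0.png");s=cv2.imread("pics/side0.png")
def tri(a,b):
    A=[];B=[]
    for n,p in(("top",a),("side",b)):
        c=bot.get_calibration(n);R=np.array(c["R"]);tt=np.array(c["t"]);u=[(p[0]-c["cx"])/c["fx"],(p[1]-c["cy"])/c["fy"]]
        for i in(0,1):A.append(R[i]-u[i]*R[2]);B.append(u[i]*tt[2]-tt[i])
    return np.linalg.lstsq(np.array(A),np.array(B),rcond=None)[0]
tip=tri((277.75,209.75),(298.75,234.7));pad=tri((244.75,254),(332,278.3));print("tip",tip,"pad",pad)
print("tip74",ray("top",(277.75,209.75),.072),ray("side",(298.75,234.7),.072))
p1,p2=ray("top",(244.75,254),.04),ray("side",(332,278.3),.04);print("pad40",p1,p2)
hsv=cv2.cvtColor(t,cv2.COLOR_BGR2HSV)
for th in(165,180,195):
    w=(hsv[...,2]>th).astype(np.uint8);q=np.zeros_like(w);q[165:257,380:476]=w[165:257,380:476]
    q=cv2.morphologyEx(q,2,np.ones((3,3)))
    c=max(cv2.findContours(q,0,1)[0],key=cv2.contourArea);c=cv2.convexHull(c)[:,0];print("bowl",th,c.min(0),c.max(0),circ(plane("top",c,.06)))
# base disc ellipse (dark) side roll fit
hs=cv2.cvtColor(s,cv2.COLOR_BGR2HSV)
w=((hs[...,2]>150)&(hs[...,1]<60)).astype(np.uint8);q=np.zeros_like(w);q[140:192,305:390]=w[140:192,305:390]
c=max(cv2.findContours(q,0,1)[0],key=cv2.contourArea)[:,0];print("side bowl",c.min(0),c.max(0))
top=c[c[:,1]<167];P=plane("side",top,.06);print(circ(P))
d=p1[:2]-ray("top",(277.75,209.75),.072)[:2];print(np.degrees(np.arctan2(d[1],d[0])),np.linalg.norm(d))
# IK-free info
st=bot.read_state();R=st["tcp_rot"];print(np.degrees(np.arctan2(R[1][1],R[0][1])))
E
```

```text
tip [0.57646405 0.20589893 0.06985078] pad [0.46405736 0.29253541 0.0459232 ]
tip74 [0.57659641 0.20581464 0.072     ] [0.57512087 0.20819555 0.072     ]
pad40 [0.46453398 0.29370921 0.04      ] [0.46515117 0.28687391 0.04      ]
bowl 165 [397 171] [468 248] (array([ 0.57614979, -0.19758277]), np.float64(0.09631473531386822))
bowl 180 [400 173] [468 243] (array([ 0.57773057, -0.20087045]), np.float64(0.09104970115727273))
bowl 195 [401 177] [468 241] (array([ 0.57801218, -0.20259189]), np.float64(0.08661593342002928))
side bowl [313 144] [381 179]
(array([ 0.57281406, -0.18702466]), np.float64(0.10478283630728605))
141.89164283751438 0.142419952857827
-64.28480491725045
```

Emit:
play_rows([
  [0.72,0.026,0.056,0,0,0,0.038],
  [0.72,0.026,0.056,0,0,0,0.038],
  [0.72,0.026,0.056,0,0,0,0.038],
  [0.72,0.026,0.056,0,0,0,0.038],
  [0.72,0.026,0.056,0,0,0,0.038],
  [0.72,0.026,0.056,0,0,0,0.038],
  [0.72,0.026,0.056,0,0,0,0.038],
  [0.72,0.026,0.056,0,0,0,0.038],
  [0.72,0.026,0.056,0,0,0,0.038],
  [0.72,0.026,0.056,0,0,0,0.038],
  [0.72,0.026,0.056,0,0,0,0.038],
  [0.72,0.026,0.056,0,0,0,0.038],
])

```text
time_s: 1.6
position: [0.5836, 0.1109, 0.192]
tcp_rot: [[0.617, 0.787, -0.001], [0.787, -0.617, -0.0], [-0.001, -0.0, -1.0]]
force: [0.9, -1.0, 0.5]
opening: 0.279
```

Emit:
play_rows([
  [0.72,0.015,0.034,-0.03,0,0,0],
  [0.72,0.015,0.034,-0.03,0,0,0],
  [0.72,0,0,-0.02,0,0,0],
  [0.72,0,0,0,0,0,0],
  [0.72,0,0,0,0,0,0],
])

```text
time_s: 2.22
position: [0.6135, 0.1766, 0.1129]
tcp_rot: [[0.618, 0.786, 0.001], [0.786, -0.618, 0.0], [0.0, 0.0, -1.0]]
force: [0.5, -0.3, 0.3]
opening: 0.279
```

```bash
python3 - <<'E'
from h import *
im=bot.capture("top");s=bot.capture("side")
st=bot.read_state();R=np.array(st["tcp_rot"]);print(st["time_s"],st["position"],R.round(3).tolist(),st["opening"],np.degrees(np.arctan2(R[1,1],R[0,1])),np.round(st["joint_positions"],1),st["force"])
a=cv2.resize(im[150:250,250:350],None,fx=4,fy=4);b=cv2.resize(s[180:280,250:350],None,fx=4,fy=4)
cv2.imwrite("pics/c1.png",np.hstack([a,b]))
for n,f in(("top",im),("side",s)):
    w=((f.astype(int).max(2)>(150 if n=="side" else 140))&(f.astype(int).max(2)-f.min(2)<45)).astype(np.uint8)
    k,l,stt,_=cv2.connectedComponentsWithStats(cv2.morphologyEx(w,2,np.ones((3,3))))
    p=(429,211) if n=="top" else (347,160)
    q=(l==l[p[1],p[0]]).astype(np.uint8);c=cv2.convexHull(max(cv2.findContours(q,0,1)[0],key=cv2.contourArea))[:,0]
    print(n,c.min(0),c.max(0),circ(plane(n,c,.06)))
P=plane("top",[(389,211),(469,211),(429,171.5),(429,250.5)],.06);print(P,circ(P))
E
```

```text
2.325 [0.61405619 0.17646702 0.11365711] [[0.618, 0.786, 0.002], [0.786, -0.618, 0.0], [0.002, 0.002, -1.0]] 0.28229025546709063 -38.20420968654281 [ 6.  36.5 84.2 -0.  59.2 44.2] [ 0.47736378  0.00917472 -0.46755859]
top [345  82] [639 399] (array([ 0.44869877, -0.23155484]), np.float64(0.49103739606523666))
side [313 144] [374 171] (array([ 0.58654319, -0.20542397]), np.float64(0.0917601358406696))
[[ 0.57289892 -0.08174629]
 [ 0.5717506  -0.29072151]
 [ 0.67670404 -0.19029043]
 [ 0.47043424 -0.1819753 ]] (array([ 0.573557  , -0.18624159]), np.float64(0.10385955444444005))
```

View pics/c1.png

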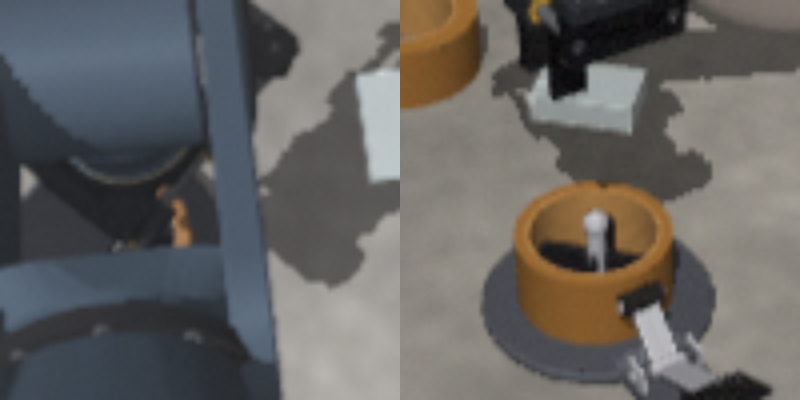

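Side crop: the fingers are over the far (back) wall of the old roll, and the acrylic block lies behind. Both views put the bowl centre at about (0.573, -0.187).

Emit:
play_rows([
  [0.72,-0.001,0.001,-0.025,0,0,0],
  [0.72,0,0,-0.02,0,0,0],
  [0.72,0,0,-0.005,0,0,0],
  [0.72,0,0,-0.008,0,0,0],
  [0.72,0,0,-0.008,0,0,0],
])

```text
time_s: 2.95
position: [0.613, 0.1779, 0.0469]
tcp_rot: [[0.618, 0.786, 0.002], [0.786, -0.618, 0.0], [0.001, 0.001, -1.0]]
force: [0.4, -0.1, 0.1]
opening: 0.281
```

```bash
python3 - <<'E'
from h import *
s=bot.capture("side");st=bot.read_state();print(st["position"],st["force"])
cv2.imwrite("pics/c2.png",cv2.resize(s[190:290,250:350],None,fx=5,fy=5))
E
```

```text
[0.6119706  0.17776949 0.04558837] [ 0.26699262 -0.28257826 -0.81552023]
```

View pics/c2.png

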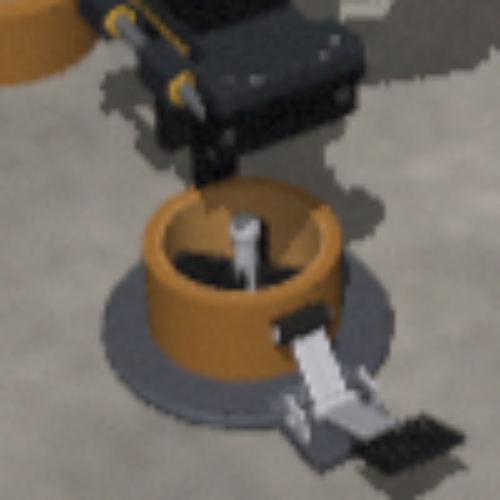

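```bash
python3 - <<'E'
from h import *
u=np.array([.787,-.617,0]);T=np.array([.6125,.1778,.047])
f=lambda X:((proj("side",X)-[250,190])*5).round()
for o in(-.027,-.012,.012,.027):print(o,f(T+o*u),f(T+o*u+[0,0,.05]))
a=np.array([.577,.2055,0]);print("tip",f(a+[0,0,.074]),"far rim in/out",f(a+.0405*u+[0,0,.058]),f(a+.05*u+[0,0,.058]),"base",f(a+[0,0,.01]+.072*u),f(a+[0,0,.01]-.072*u))
E
```

```text
-0.027 [225. 238.] [222. 158.]
-0.012 [210. 222.] [206. 142.]
0.012 [186. 195.] [182. 116.]
0.027 [172. 179.] [168. 101.]
tip [242. 216.] far rim in/out [202. 196.] [192. 186.] base [175. 235.] [322. 404.]
```

```bash
python3 - <<'E'
from h import *
s=bot.capture("side");cv2.imwrite("pics/c3.png",cv2.resize(s[195:245,265:325],None,fx=13,fy=12,interpolation=cv2.INTER_NEAREST))
st=bot.read_state();print(st["position"],st["opening"])
E
```

```text
[0.61176397 0.17782455 0.04580787] 0.28223182018476123
```

View pics/c3.png

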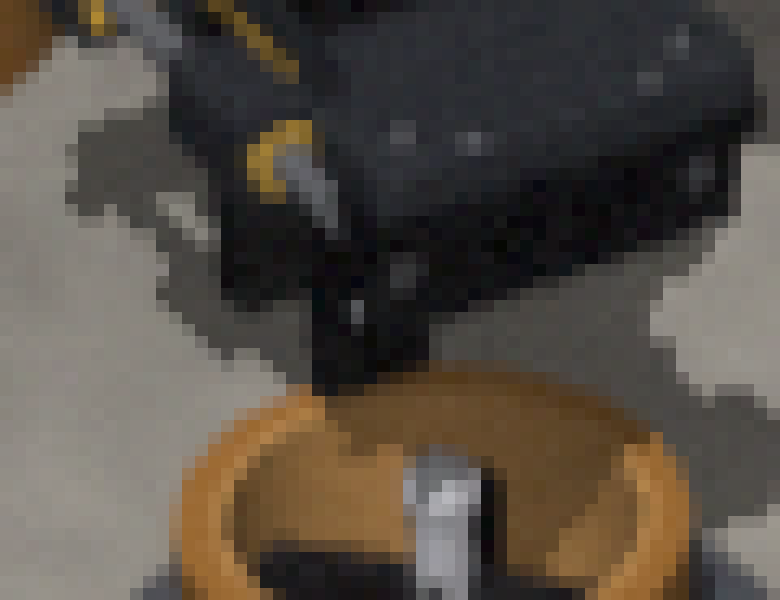

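```bash
python3 - <<'E'
from h import *
T=np.array([.271,-.5625,.1915]);u=np.array([.434,-.901,0])
for n in("side","top"):print(n,[proj(n,T+o*u+[0,0,h]).round() for o in(-.05,.05) for h in(0,.07)])
s=cv2.imread("pics/side0.png");t=cv2.imread("pics/top0.png")
a=cv2.resize(s[20:90,420:520],(600,420),interpolation=0);b=cv2.resize(t[330:400,600:640],(200,350),interpolation=0)
c=np.zeros((420,800,3),np.uint8);c[:,:600]=a;c[:350,600:]=b;cv2.imwrite("pics/c4.png",c)
print(proj("side",np.array([.614,.1765,.1137])+.0195*np.array([-.787,.617,0])))
E
```

```text
side [array([472.,  95.]), array([476.,  74.]), array([460.,  84.]), array([464.,  64.])]
top [array([603., 352.]), array([628., 361.]), array([642., 331.]), array([670., 338.])]
[292.22725577 214.02826419]
```

View pics/c4.png

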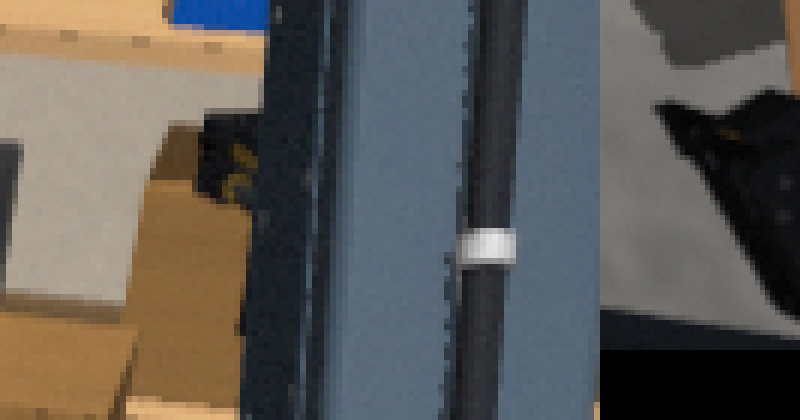

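Emit:
play_rows([
  [0.72,0.001,0,-0.008,0,0,0],
  [0.72,0,0,-0.008,0,0,0],
  [0.72,0,0,-0.007,0,0,0],
  [0.72,0,0,0,0,0,0],
])

```text
time_s: 3.55
position: [0.6125, 0.1779, 0.0224]
tcp_rot: [[0.618, 0.786, -0.002], [0.786, -0.618, -0.0], [-0.001, -0.001, -1.0]]
force: [-0.1, 0.0, 0.5]
opening: 0.276
```

```bash
python3 - <<'E'
from h import *
s=bot.capture("side");st=bot.read_state();print(st["position"],st["force"],st["moment"],st["opening"])
cv2.imwrite("pics/c5.png",cv2.resize(s[195:245,265:325],None,fx=13,fy=12,interpolation=cv2.INTER_NEAREST))
E
```

```text
[0.61287556 0.17788013 0.0228611 ] [-0.58972106  0.7717658  -0.19789412] [-0.00378475 -0.06149639  0.00780637] 0.2812428047975852
```

View pics/c5.png

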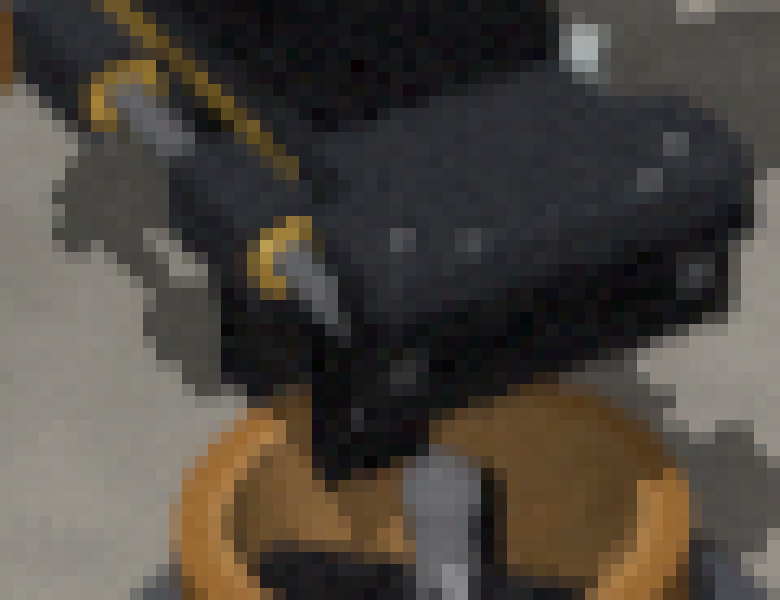

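The inner finger is inside the bore in front of the far wall, and the outer finger is behind it. The visible fingertip sits at about (291,235), roughly 25 mm higher than the reported TCP projects. So I'll go a bit deeper, carefully, and then close.

Emit:
play_rows([
  [0.72,0,0,-0.005,0,0,0],
  [0.72,0,0,-0.005,0,0,0],
  [0.72,0,0,0,0,0,0],
])

```text
time_s: 3.98
position: [0.6127, 0.1779, 0.0128]
tcp_rot: [[0.618, 0.786, -0.001], [0.786, -0.618, -0.0], [-0.001, -0.001, -1.0]]
force: [0.8, -0.0, 1.0]
opening: 0.276
```

Emit:
play_rows([
  [0.8,0,0,0,0,0,0],
  [0.85,0,0,0,0,0,0],
  [1,0,0,0,0,0,0],
  [1,0,0,0,0,0,0],
  [1,0,0,0,0,0,0],
  [1,0,0,0,0,0,0],
])

```text
time_s: 4.72
position: [0.6133, 0.178, 0.0135]
tcp_rot: [[0.618, 0.786, 0.0], [0.786, -0.618, 0.0], [0.0, 0.0, -1.0]]
force: [-0.4, 0.3, 1.9]
opening: 0.116
```

Gripped: the opening of about 10 mm matches the wall. Lifting straight up.

Emit:
play_rows([
  [1,0,0,0.005,0,0,0],
  [1,0,0,0.01,0,0,0],
  [1,0,0,0.01,0,0,0],
  [1,0,0,0.01,0,0,0],
  [1,0,0,0.01,0,0,0],
  [1,0,0,0,0,0,0],
])

```text
time_s: 5.48
position: [0.6143, 0.1776, 0.0598]
tcp_rot: [[0.617, 0.787, 0.003], [0.787, -0.617, -0.0], [0.001, 0.002, -1.0]]
force: [0.1, 0.9, -1.3]
opening: 0.115
```

Emit:
play_rows([
  [1,0,0,0.01,0,0,0],
  [1,0,0,0.01,0,0,0],
  [1,0,0,0.015,0,0,0],
  [1,0,0,0.02,0,0,0],
  [1,0,0,0.02,0,0,0],
  [1,0,0,0.01,0,0,0],
  [1,0,0,0,0,0,0],
])

```text
time_s: 6.35
position: [0.6138, 0.178, 0.1446]
tcp_rot: [[0.618, 0.786, 0.002], [0.786, -0.618, 0.0], [0.002, 0.002, -1.0]]
force: [-0.1, -0.1, -0.9]
opening: 0.112
```

```bash
python3 - <<'E'
from h import *
s=bot.capture("side");st=bot.read_state();print(st["position"],st["force"],st["opening"])
cv2.imwrite("pics/c6.png",cv2.resize(s[130:310,230:390],None,fx=3.3,fy=3.3))
E
```

```text
[0.61313283 0.17785965 0.14359111] [ 0.42015952 -0.57621566 -2.11193981] 0.11291801189333041
```

View pics/c6.png

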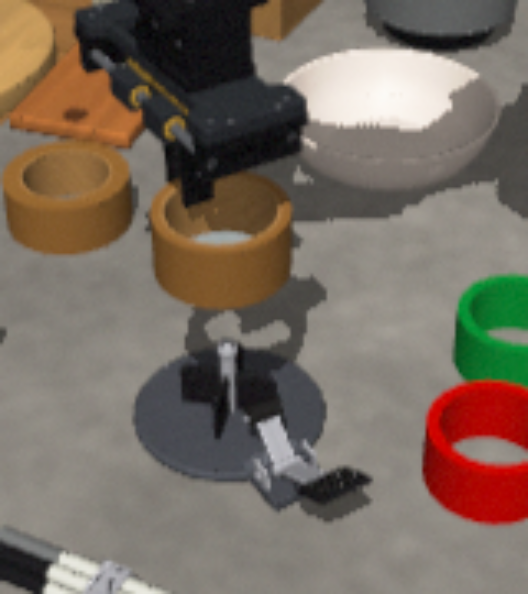

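The roll is clear of the spindle and hanging level in the grip at crop (222,240), and the stand is empty. Moving over the bowl.

Emit:
play_rows([
  [1,0,-0.02,0,0,0,0],
  [1,-0.001,-0.045,0,0,0,0],
  [1,-0.001,-0.05,0,0,0,0],
  [1,-0.001,-0.055,0,0,0,0],
  [1,-0.001,-0.055,0,0,0,0],
  [1,-0.001,-0.055,0,0,0,0],
  [1,-0.001,-0.05,0,0,0,0],
  [1,0,-0.042,0,0,0,0],
  [1,0,-0.02,0,0,0,0],
  [1,0,0,0,0,0,0],
  [1,0,0,0,0,0,0],
])

```text
time_s: 7.78
position: [0.6067, -0.2123, 0.1429]
tcp_rot: [[0.617, 0.787, -0.001], [0.787, -0.617, 0.002], [0.0, -0.002, -1.0]]
force: [0.2, 1.0, -1.1]
opening: 0.111
```

```bash
python3 - <<'E'
from h import *
s=bot.capture("side");t=bot.capture("top");st=bot.read_state();print(st["position"],st["force"],st["opening"])
cv2.imwrite("pics/c7.png",np.hstack([cv2.resize(s[100:200,290:410],(480,400)),cv2.resize(t[160:260,380:480],(320,320)) .copy() if 0 else cv2.resize(t[160:285,380:480],(320,400))]))
E
```

```text
[ 0.60702412 -0.21201653  0.14320835] [-0.05586562  0.15832773 -1.04837668] 0.11304555328931092
```

View pics/c7.png

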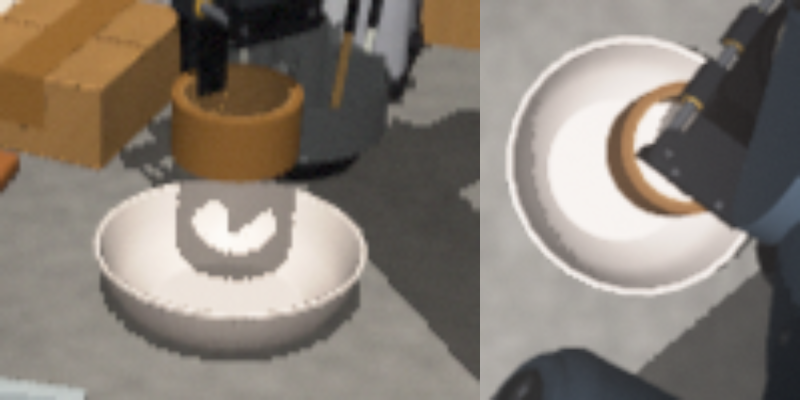

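Roll centred above the bowl in both views (side: roll col 349, bowl col 348). Lowering it.

Emit:
play_rows([
  [1,0,-0.001,-0.02,0,0,0],
  [1,0,-0.001,-0.03,0,0,0],
  [1,0,0,-0.03,0,0,0],
  [1,0,0,-0.025,0,0,0],
  [1,0,0,-0.015,0,0,0],
  [1,0,0,0,0,0,0],
])

```text
time_s: 8.62
position: [0.6067, -0.2148, 0.0224]
tcp_rot: [[0.617, 0.787, -0.002], [0.787, -0.617, 0.001], [-0.0, -0.002, -1.0]]
force: [0.4, 0.5, -2.4]
opening: 0.113
```

Emit:
play_rows([
  [1,0,0,-0.004,0,0,0],
  [1,0,0,-0.003,0,0,0],
  [1,0,0,-0.002,0,0,0],
  [1,0,0,-0.002,0,0,0],
  [1,0,0,0,0,0,0],
])

```text
time_s: 9.25
position: [0.6071, -0.2161, 0.0123]
tcp_rot: [[0.618, 0.786, -0.0], [0.786, -0.618, 0.0], [-0.0, -0.0, -1.0]]
force: [0.5, -0.4, -0.6]
opening: 0.116
```

Emit:
play_rows([
  [1,0,0,-0.0015,0,0,0],
  [1,0,0,-0.001,0,0,0],
  [1,0,0,0,0,0,0],
])

```text
time_s: 9.62
position: [0.6078, -0.2167, 0.0103]
tcp_rot: [[0.618, 0.786, 0.001], [0.786, -0.618, -0.001], [-0.0, 0.002, -1.0]]
force: [0.1, -1.4, 1.8]
opening: 0.115
```

Emit:
play_rows([
  [1,0,0,-0.001,0,0,0],
  [1,0,0,0,0,0,0],
])

```text
time_s: 9.88
position: [0.6078, -0.217, 0.0096]
tcp_rot: [[0.618, 0.786, 0.001], [0.786, -0.618, -0.002], [-0.0, 0.002, -1.0]]
force: [-0.6, -3.1, 5.0]
opening: 0.118
```

Emit:
play_rows([
  [1,0,-0.003,0,0,0,0],
  [1,0,0,0,0,0,0],
])

```text
time_s: 10.12
position: [0.6076, -0.2175, 0.0096]
tcp_rot: [[0.619, 0.786, 0.001], [0.786, -0.619, 0.003], [0.002, -0.001, -1.0]]
force: [0.5, 2.9, 6.8]
opening: 0.118
```

Emit:
play_rows([
  [1,0,0,-0.001,0,0,0],
  [1,0,0,-0.001,0,0,0],
  [1,0,0,0,0,0,0],
])

```text
time_s: 10.5
position: [0.6078, -0.2177, 0.0095]
tcp_rot: [[0.618, 0.786, 0.001], [0.786, -0.618, 0.002], [0.002, -0.0, -1.0]]
force: [-2.0, 2.3, 15.7]
opening: 0.117
```

Emit:
play_rows([
  [1,0,0.001,0.002,0,0,0],
  [1,0,0,0,0,0,0],
])

```text
time_s: 10.75
position: [0.6076, -0.2175, 0.0096]
tcp_rot: [[0.618, 0.786, 0.001], [0.786, -0.618, 0.001], [0.001, 0.0, -1.0]]
force: [-1.0, 0.7, 8.1]
opening: 0.112
```

Emit:
play_rows([
  [0.85,0,0,0,0,0,0],
  [0.8,0,0,0,0,0,0],
  [0.8,0,0,0,0,0,0],
  [0.8,0,0,0,0,0,0],
])

```text
time_s: 11.25
position: [0.6068, -0.2179, 0.0083]
tcp_rot: [[0.618, 0.786, -0.001], [0.786, -0.618, 0.001], [-0.0, -0.001, -1.0]]
force: [-1.2, 0.1, -0.7]
opening: 0.198
```

Emit:
play_rows([
  [0.8,0,0,0.008,0,0,0],
  [0.8,0,0,0.015,0,0,0],
  [0.8,0,0,0.025,0,0,0],
  [0.8,0,0,0.04,0,0,0],
  [0.8,0,0,0.05,0,0,0],
  [0.8,0,0,0.035,0,0,0],
])

```text
time_s: 12.0
position: [0.6082, -0.2186, 0.1859]
tcp_rot: [[0.618, 0.786, 0.004], [0.786, -0.618, -0.002], [0.001, 0.004, -1.0]]
force: [-1.0, -0.5, -0.5]
opening: 0.198
```

Emit:
play_rows([
  [1,-0.012,0.043,0,0,0,0.131],
  [1,-0.012,0.043,0,0,0,0.131],
  [1,-0.012,0.043,0,0,0,0.131],
  [1,-0.012,0.043,0,0,0,0.131],
  [1,-0.012,0.043,0,0,0,0.131],
  [1,-0.012,0.043,0,0,0,0.131],
  [1,-0.012,0.043,0,0,0,0.131],
  [1,-0.012,0.043,0,0,0,0.131],
  [1,-0.012,0.043,0,0,0,0.131],
  [1,-0.012,0.043,0,0,0,0.131],
  [1,-0.012,0.043,0,0,0,0.131],
  [1,-0.012,0.043,0,0,0,0.131],
])

```text
time_s: 13.5
position: [0.463, 0.2994, 0.1833]
tcp_rot: [[-0.79, 0.614, 0.002], [0.614, 0.79, 0.001], [-0.001, 0.002, -1.0]]
force: [0.6, -0.2, 0.1]
opening: 0.004
```

```bash
python3 - <<'E'
from h import *
s=bot.capture("side");t=bot.capture("top");st=bot.read_state();R=np.array(st["tcp_rot"]);print(st["time_s"],st["position"],R.round(3).tolist(),st["force"],st["opening"],np.round(st["joint_positions"]))
cv2.imwrite("pics/c8.png",np.hstack([cv2.resize(s[140:310,270:400],(459,600)),cv2.resize(t[160:260,380:480],(340,340)).copy() if 0 else cv2.resize(t[160:336,380:480],(341,600))]))
hsv=cv2.cvtColor(t,cv2.COLOR_BGR2HSV)
m=((hsv[...,0]>8)&(hsv[...,0]<22)&(hsv[...,1]>100)&(hsv[...,2]>60)).astype(np.uint8)
q=np.zeros_like(m);q[180:245,395:465]=m[180:245,395:465]
c=max(cv2.findContours(q,0,1)[0],key=cv2.contourArea)[:,0];print(circ(plane("top",c,.054)))
E
```

```text
13.6 [0.46195897 0.30168533 0.18325144] [[-0.791, 0.612, 0.002], [0.612, 0.791, 0.002], [0.0, 0.003, -1.0]] [ 0.31838642 -0.66117345 -0.63442405] 0.004064877039155128 [ 21.  25.  93.   0.  61. -31.]
(array([ 0.57273056, -0.18693871]), np.float64(0.047695407033314485))
```

View pics/c8.png

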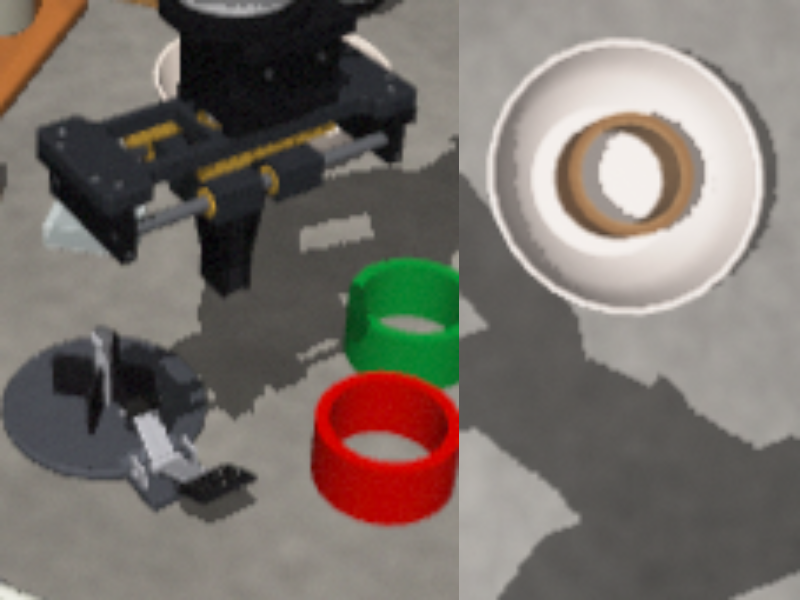

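Roll lies flat in the bowl, centred within 1 mm of the earlier estimate. The stand's pad is free, and the closed fingertips are at side px (333,223).

```bash
python3 - <<'E'
from h import *
T=np.array([.4625,.3005,.183])
for h in(0,.015,.03):
    print(h,proj("side",T+[0,0,h]).round(1))
print([ (r,z,proj("side",np.array([.577-.788*r,.2055+.616*r,z])).round(1)) for r,z in((.138,.051),(.148,.014))])
E
```

```text
0 [332.8 232.6]
0.015 [333.  226.7]
0.03 [333.1 220.8]
[(0.138, 0.051, array([330.3, 275.5])), (0.148, 0.014, array([332.4, 290.1]))]
```

Emit:
play_rows([
  [1,0.002,-0.005,-0.03,0,0,0],
  [1,0,0,-0.035,0,0,0],
  [1,0,0,-0.035,0,0,0],
  [1,0,0,-0.02,0,0,0],
  [1,0,0,0,0,0,0],
])

```text
time_s: 14.22
position: [0.4646, 0.2919, 0.0613]
tcp_rot: [[-0.786, 0.618, -0.002], [0.618, 0.786, -0.001], [0.001, -0.002, -1.0]]
force: [-0.2, 0.9, 0.7]
opening: 0.006
```

Emit:
play_rows([
  [1,0,0,-0.006,0,0,0],
  [1,0,0,-0.006,0,0,0],
  [1,0,0,-0.006,0,0,0],
  [1,0,0,-0.006,0,0,0],
  [1,0,0,-0.006,0,0,0],
  [1,0,0,0,0,0,0],
])

```text
time_s: 14.98
position: [0.4647, 0.2928, 0.0312]
tcp_rot: [[-0.787, 0.617, -0.001], [0.617, 0.787, -0.0], [0.001, -0.001, -1.0]]
force: [-0.1, -0.2, -1.5]
opening: 0.007
```

Emit:
play_rows([
  [1,0,0,-0.006,0,0,0],
  [1,0,0,-0.006,0,0,0],
  [1,-0.001,0.001,-0.006,0,0,0],
  [1,0,0,0,0,0,0],
])

```text
time_s: 15.48
position: [0.4641, 0.294, 0.0134]
tcp_rot: [[-0.787, 0.617, -0.0], [0.617, 0.787, -0.0], [0.0, -0.0, -1.0]]
force: [0.0, 0.1, 2.4]
opening: 0.005
```

Emit:
play_rows([
  [1,0,0,-0.005,0,0,0],
  [1,-0.001,0.001,-0.005,0,0,0],
  [1,0,0,-0.004,0,0,0],
  [1,0,0,0,0,0,0],
])

```text
time_s: 15.98
position: [0.4629, 0.2951, -0.0005]
tcp_rot: [[-0.787, 0.617, -0.001], [0.617, 0.787, 0.0], [0.001, -0.0, -1.0]]
force: [-0.6, 1.5, 2.0]
opening: 0.002
```

Contact at about 2–3 N, as the spring should give. Continuing to the stop.

Emit:
play_rows([
  [1,-0.001,0.001,-0.004,0,0,0],
  [1,0,0,-0.004,0,0,0],
  [1,0,0,0,0,0,0],
])

```text
time_s: 16.35
position: [0.4621, 0.2957, -0.0085]
tcp_rot: [[-0.787, 0.617, -0.0], [0.617, 0.787, -0.0], [0.0, -0.001, -1.0]]
force: [-0.7, -0.2, 3.8]
opening: 0.005
```

Emit:
play_rows([
  [1,0,0,-0.002,0,0,0],
  [1,0,0,-0.002,0,0,0],
  [1,0,0,0,0,0,0],
])

```text
time_s: 16.73
position: [0.4619, 0.2959, -0.0122]
tcp_rot: [[-0.787, 0.617, -0.0], [0.617, 0.787, -0.0], [0.0, -0.0, -1.0]]
force: [-1.1, -0.0, 4.2]
opening: 0.004
```

Emit:
play_rows([
  [1,0,0,-0.002,0,0,0],
  [1,0,0,-0.002,0,0,0],
  [1,0,0,0,0,0,0],
])

```text
time_s: 17.1
position: [0.462, 0.2959, -0.0152]
tcp_rot: [[-0.787, 0.617, -0.0], [0.617, 0.787, -0.0], [0.0, -0.0, -1.0]]
force: [-2.5, -1.9, 10.8]
opening: 0.007
```

Emit:
play_rows([
  [1,0,0,-0.0015,0,0,0],
  [1,0,0,0,0,0,0],
])

```text
time_s: 17.35
position: [0.462, 0.2959, -0.0156]
tcp_rot: [[-0.787, 0.617, 0.0], [0.617, 0.787, -0.0], [-0.0, 0.0, -1.0]]
force: [-3.9, -0.7, 18.9]
opening: 0.01
```

```bash
python3 - <<'E'
from h import *
s=bot.capture("side");t=bot.capture("top");st=bot.read_state();print(st["time_s"],st["position"],st["force"])
cv2.imwrite("pics/c9.png",np.hstack([cv2.resize(s[130:330,200:400],(500,500)),cv2.resize(t[160:280,400:472],(300,500))]))
E
```

```text
17.45 [ 0.46203174  0.29591251 -0.01562244] [-3.43516093 -1.3384975  17.84658111]
```

View pics/c9.png

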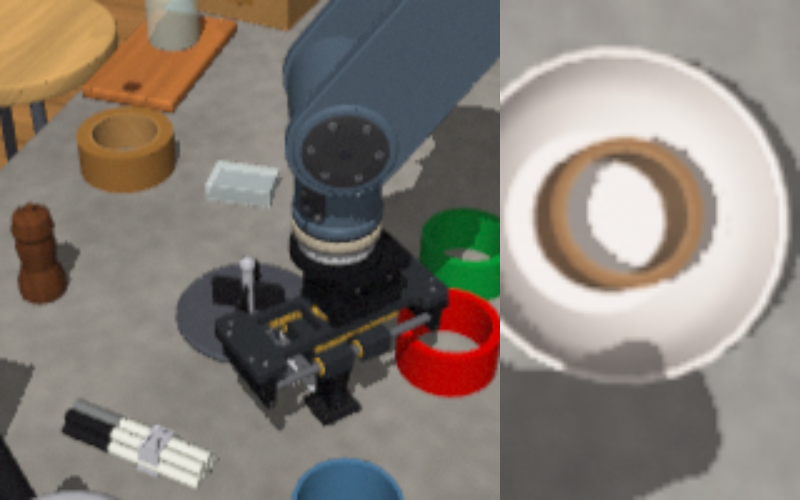

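```bash
python3 -c "
from rig import bot
print(bot.hand_in());s=bot.read_state();print(s['time_s'],s['position'],s['force'])"
```

```text
the job is handed in; nothing more can be done
None
the job is handed in; nothing more can be done
```

I lifted the old roll off the spindle and set it down in the white bowl. Then I pressed the thumb pad down to its stop and handed in at about 17.5 s while still holding it.

- **Roll:** the last pictures show it lying flat in the bowl. A measurement taken just after I let go put it at the bowl's centre to within about 1 mm.
- **Pad:** the height stopped changing at the end while the push rose from about 4 N to 18 N. The travel from first contact was about 35 mm, which matches the expected 37 mm. The gripper hides the pad in the last picture, so I judged the stop by force and travel, not by sight.
- **Other objects:** in the last side picture the full roll, markers, block and mill look undisturbed. Only part of the mug was in view. I did not measure any of them again.
- **Disagreement:** in the pictures the fingertips sat about 25 mm higher than the reported tool position. I went by the pictures and the contact force, so the final reported height is -16 mm. The roll also touched the bowl floor a few millimetres earlier than I had worked out.

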